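Wind a glued carton tight in the stall's crank clamp

TASK

Stand the small glued carton on the bed of the carton clamp, lengthwise between the fixed fence and the sliding jaw and about in the middle of their width, and let go of it. Then wind the jaw up against it by the crank's loose black grip sleeve, keeping the sleeve held whenever the crank turns, until the carton is pinched firmly between jaw and fence so that its flap can set, but without crushing it; then let go. Leave the flat box and the jar alone.

Things in the scene. Friction and masses are not known exactly. Their poses are not given: they have to be found in the camera images.
- carton: The glued carton to be clamped: brown cardboard block with a paper tape along the middle of its top, upright, 56 mm (its x) by 84 mm (its y, the length) by 76 mm high, 150 to 310 g, rigid. A pinch of 10 to 20 N between the jaws holds it firmly; over 30 N crushes it. Origin: centre of its underside. It starts standing on the table.
- clamp: The carton clamp, fixed on the table: plywood bed 140 mm (its x) by 400 mm (its y), 20 mm thick, sides open. Origin: at table height, on the bed's centre line. Along its y: wooden fence (110 mm wide, 75 mm high above the bed), inner face at y = -130 mm; sliding jaw, moving along y; grey gearbox from y = 110 to 210 mm, x within 45 mm, top 96 mm above the table.
- fence: The fixed wooden fence of the clamp: upright plate 110 mm wide (x), 75 mm high, 22 mm thick, standing on the bed. Origin: middle of its inner face (37.5 mm above the bed), which looks along the clamp's +y to the jaw. Axes as the clamp's.
- jaw: The sliding jaw: wooden plate 100 mm wide (x), 70 mm high, 20 mm thick, on a rack from the gearbox. Origin: middle of its pressing face, which looks along the clamp's -y to the fence. Axes as the clamp's. Starts 142 to 190 mm from the fence face. Jaw, carton and fence are stiff: 1 mm of jaw travel past first touch is already a strong pinch.
- crank (a joint): Crank angle (rad), growing clockwise seen from above, which closes the jaw 16 mm per rad. Starts at 0 to 3, stops at 0 and 8.5. Vertical shaft. A friction brake (0.27 N m, some 5.4 N at the sleeve) resists turning and holds the crank where it is left, against a pinch of up to about 16 N; the carton sliding on the bed adds under 1.5 N, a pinch of 10 N on it about 3.2 N at the sleeve.
- hub (a point): Point on the vertical shaft axis of the crank, at the height of the middle of the sleeve, 150 mm above the table. The steel hub and crank arm lie below it, their tops 120 mm above the table or lower; the arm reaches 50 mm from this axis to the sleeve's axis.
- sleeve: The crank's black grip sleeve: upright cylinder 26 mm in diameter, 62 mm high (119 to 181 mm above the table), with a 2 mm steel cap on top; it spins freely on the crank's vertical pin, so a gripper can hold it without turning with it. Origin: its centre, 50 mm from the shaft axis.
- flat_box: A flat cardboard box, 50 x 75 x 26 mm high, standing by; origin: centre of its underside. Not to be disturbed.
- jar: A closed white jar, 56 mm in diameter and 75 mm high, standing by; origin: centre of its underside. Not to be disturbed.
Mind the look-alikes: they are no part of the job. Leave any blue or turquoise look-alike of the carton alone.

How it is judged:
On the way, in this order (a step that is already met when the one before it is completed fails the run):
1. the carton stands free on the clamp's bed, lengthwise between fence and jaw, in the middle of their width, let go, before it is pinched (z of carton in the frame of clamp between 0.017 and 0.024 m and x of carton in the frame of clamp between -0.02 and 0.02 m and y of carton in the frame of clamp above -0.092 m and y of carton in the frame of jaw below -0.038 m and angle between the y axis of carton and the y axis of clamp, either way round below 0.25 rad and angle between carton's own z axis and vertical below 0.08 rad and contact force between the fingers and carton below 0.1 N and contact force between jaw and carton below 3 N), for 0.2 s.
2. jaw and fence pinch the carton firmly (over 6 N each) while the fingers hold the sleeve (contact force between each of jaw, fence and carton above 6 N and contact force between the fingers and sleeve above 0.3 N), for 0.2 s.
At the end, for the whole second after the job is handed in: The carton stands on the bed, square (within 0.06 rad) and flat against the fence, within 22 mm of the middle of the jaws, still pinched between jaw (over 5 N) and fence (over 4 N), everything at rest, the sleeve let go (contact force between jaw and carton above 5 N and contact force between fence and carton above 4 N and y of carton in the frame of clamp between -0.092 and -0.085 m and x of carton in the frame of clamp between -0.022 and 0.022 m and z of carton in the frame of clamp below 0.024 m and angle between the y axis of carton and the y axis of clamp, either way round below 0.06 rad and angle between carton's own z axis and vertical below 0.06 rad and linear speed of carton below 0.01 m/s and velocity of joint crank between -0.05 and 0.05 rad/s); the robot touches nothing.
It fails at once if the carton is crushed: the jaw presses on it with more than 30 N (contact force between jaw and carton above 30 N).
It fails at once if the crank is turned closed without the fingers on the sleeve (velocity of joint crank above 0.5 rad/s and contact force between the fingers and sleeve below 0.1 N).
It fails at once if the flat box is disturbed (moved over 20 mm) (distance of flat_box from where it was at the start of the episode above 0.02 m).
It fails at once if the jar is disturbed (moved over 20 mm or tipped) (distance of jar from where it was at the start of the episode above 0.02 m or angle between jar's own z axis and vertical above 0.3 rad).
It also fails if it takes over 72 s, if anything falls off the work surface, if the arm or the gripper's body presses on something with over 40 N, if the wrist force passes 120 N, or if a joint passes its speed limit or range.

ROBOT

A 6-joint arm with a two-finger parallel gripper is mounted at the origin on the work surface. World frame = base frame: x ahead of the robot, y to its left, z up, the work surface at z = 0. Lengths are in m, angles in rad, forces in N, time in s.
With the tool pointing down it reaches from about 0.25 to 0.775 m from the base axis. Payload 4 kg.
Tool frame: the origin (TCP) lies at the centre of the arm's flange, where the gripper is bolted on; the fingertips stand 199 mm ahead of it and the grasp point (between the pads) lies 180 mm ahead of it (robot.tcp_to_tips is the z of the fingertips in the tool frame, in m); z points along the fingers, y is the line along which they close (so a half turn about z gives the same grasp; the last joint's range is limited). The gripper opens to 94 mm and grips with 3 to 60 N. Pads are 16 mm wide; open, the fingers measure 119 mm over their backs; the gripper's body (75 mm by 177 mm) begins 78 mm behind the grasp point.
Start: joints at [-1.272, 0.087, 1.371, -0, 1.684, -0.103], TCP at [0.215, -0.506, 0.405] pointing down, gripper open.
Joint ranges: [-3.1, 3.1], [-0.76, 2.03], [0.27, 2.55], [-1.08, 4.22], [0.17, 2.65], [-2.57, 2.57]. Speed limits (rad/s): [2.79, 2.79, 3.14, 3.14, 3.14, 3.14].

INTERFACE

Orientations are given as [roll, pitch, yaw] about the fixed x, y, z axes, in that order (R = Rz(yaw) Ry(pitch) Rx(roll)).
In Python, from bench import robot gives the robot as it stands.
- The arm moves only by the tool play_rows, never from a script. Its arguments are lists of equal length, an entry for each row: "translation": the shift along the tool's x, y, z scaled (see below), a list of three; "twist": the turn, a rotation vector about the tool's x, y, z scaled (see below), a list of three; "gripper": the opening, from -1 (shut) to 1 (fully open). A call has 1 to 8 rows; each row shifts and turns the commanded pose from where the row before left it, along the tool's axes as they then stand; what a row does not reach is not made up. The controller multiplies each number of a shift by 0.04 m and each number of a turn by 0.1 rad. A row lasts 1/10 s, in which the tool goes at most 50 mm and 8.59 degrees, less where a joint would pass 70% of its speed; a pose out of reach is approached as far as the arm can. A call with a number of a shift or a turn outside -1 to 1 is refused whole. A call with a gripper value outside its range is refused whole. The fingers move at their own pace and stop on an object; the grip force is fixed at half the most. Time passes only in rows, so rows that do not move let the fingers close. It gives the time, the measured TCP pose, the force, the opening and the grip force at its end, in the units of the state.
- robot.get_obs(): the state, without advancing time (a new reading comes with each control period).
- robot.snapshot(name): name is "scene" or "top" or "wrist"; returns the picture (384x512x3 uint8, red, green, blue); there is no depth.
- robot.camera_model(name): a dict with "camera_matrix" (3x3 intrinsics, pixels), "rvec" (rotation vector, rad) and "tvec" (3), from world to camera coordinates, as OpenCV has them. Camera axes: x right, y down, z forward; pixel columns grow to the right and rows downward; lengths in m; the calibration is good to about 2 mm. A picture is of the moment at which its call begins: read the wrist's pose just before it. camera_model takes no time and is no camera call; for the wrist camera it gives the pose at the moment of the call.
- robot.close_job(): hands the job in; it is judged then, once.
Trained networks look in the newest picture that a camera, given by its name, has taken for a name from the list of things; names that differ only in an ending like _2 or _b are one class to them, and where a whole thing is asked for, a point or a joint stands for the part that bears it (a point fixed in the world has none). Each returns a list of dicts, best first, with "score" (0 to 1); they miss things now and then, are a little off and sometimes report something else, mostly with a low value. They report only what shows in the picture. A call takes as long as a camera call. They do not tell look-alikes from the thing itself.
- robot.recognise(name, camera): "centre" ([x, y, z] in m, in world coordinates, good to about 4 mm: the middle of the surface that is visible of it).
- robot.spot_point(name, camera): "centre" ([x, y, z] in m, in world coordinates, good to about 4 mm: a listed point, or the origin of a listed thing).
The state is a dict: "time": time; "joint_positions": joint angles; "qvel": joint speeds; "joint_torque": joint torques, N m; "tool_pos": TCP position; "ee_rot": TCP orientation; "wrist_force": force on the tool from outside, world axes, zero at the start; "wrist_torque": the same for the moment, N m; "width": finger opening in m; "finger_force": force on a finger pad.
Only numpy, scipy, OpenCV 4.12 (cv2) and the standard library are available. Lean on these libraries where they do the work, as an engineer would, in place of code of your own. Each camera call takes 0.05 s, during which the arm holds its last target. There are 200 camera calls.

## Working session

There is one attempt and no reset: what is moved stays moved. The work goes in short steps, Python scripts to look and compute and a tool call to move; the robot and the scene stay as the last step left them, time stands still between calls to the robot, and variables do not carry over. Pictures are saved under pics/ and viewed, at most 10 in all, crops included, and the job is handed in when it is done.

Besides the shell and the picture viewer there is one more tool, called after "Emit:" as name(argument=value, ...) on one line, values as JSON. play_rows: Moves the arm, as the interface text tells. Its arguments: {"type":"object","properties":{"translation":{"type":"array","items":{"type":"array","items":{"type":"number","minimum":-1,"maximum":1}}},"twist":{"type":"array","items":{"type":"array","items":{"type":"number","minimum":-1,"maximum":1}}},"gripper":{"type":"array","items":{"type":"number"}}},"required":["translation","twist","gripper"]}

```bash
mkdir -p pics; python3 - <<'E'
from bench import robot
import cv2,numpy as np
o=robot.get_obs();print({k:np.round(v,3) for k,v in o.items()})
for c in("scene","top"):
    im=robot.snapshot(c);cv2.imwrite(f"pics/{c}0.png",im[:,:,::-1])
    for n in("carton","clamp","fence","jaw","hub","sleeve","flat_box","jar"):
        for f in("recognise","spot_point"):
            try:
                r=getattr(robot,f)(n,c)
                print(c,n,f,[(np.round(d["centre"],3).tolist(),round(d["score"],2)) for d in r[:3]])
            except Exception as e: print(c,n,f,e)
E
```

```text
{'time': np.float64(0.0), 'joint_positions': array([-1.272,  0.088,  1.372, -0.   ,  1.684, -0.103]), 'qvel': array([ 0.001,  0.001,  0.002, -0.001,  0.001,  0.   ]), 'joint_torque': array([ 1.0000e-03, -3.4018e+01, -3.0243e+01,  7.2000e-02,  3.3000e-02,
       -0.0000e+00]), 'tool_pos': array([ 0.215, -0.506,  0.404]), 'ee_rot': array([-3.139, -0.   ,  0.402]), 'wrist_force': array([ 0.307,  0.433, -0.416]), 'wrist_torque': array([-0.017,  0.032,  0.006]), 'finger_force': np.float64(0.0), 'width': np.float64(0.094)}
scene carton recognise [([0.486, -0.26, 0.058], 0.85), ([0.414, -0.416, 0.06], 0.66)]
scene carton spot_point [([0.386, -0.413, 0.002], 0.74), ([0.325, -0.279, 0.004], 0.68), ([0.467, -0.255, -0.0], 0.6)]
scene clamp recognise [([0.569, 0.074, 0.033], 0.76), ([0.57, 0.223, 0.159], 0.56)]
scene clamp spot_point [([0.556, 0.059, -0.002], 0.63)]
scene fence recognise [([0.601, -0.089, 0.072], 0.77)]
scene fence spot_point [([0.582, -0.068, 0.058], 0.9)]
scene jaw recognise [([0.56, 0.077, 0.066], 0.79)]
scene jaw spot_point [([0.552, 0.07, 0.059], 0.75), ([0.517, -0.398, 0.
[... 874 characters left out ...]
pot_point [([0.553, 0.058, -0.001], 0.69)]
top fence recognise [([0.578, -0.08, 0.095], 0.77)]
top fence spot_point [([0.583, -0.066, 0.058], 0.62)]
top jaw recognise [([0.538, 0.089, 0.066], 0.58)]
top jaw spot_point [([0.552, 0.067, 0.053], 0.59)]
top hub recognise [([0.54, 0.094, 0.02], 0.92)]
top hub spot_point [([0.518, 0.216, 0.152], 0.91)]
top sleeve recognise [([0.556, 0.226, 0.167], 0.5)]
top sleeve spot_point [([0.566, 0.235, 0.152], 0.43)]
top flat_box recognise [([0.613, -0.262, 0.025], 0.65)]
top flat_box spot_point [([0.617, -0.262, 0.001], 0.93)]
top jar recognise [([0.462, -0.252, 0.077], 0.69), ([0.515, -0.385, 0.077], 0.56)]
top jar spot_point [([0.519, -0.396, 0.0], 0.76)]
```

View pics/top0.png

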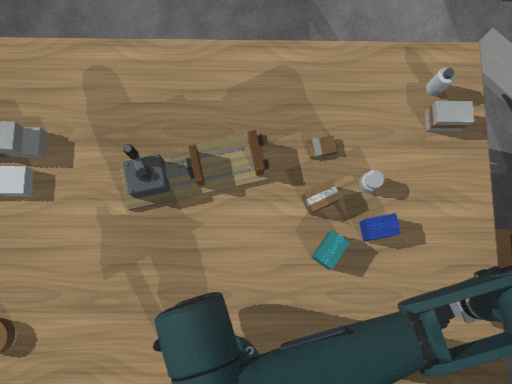

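View pics/scene0.png

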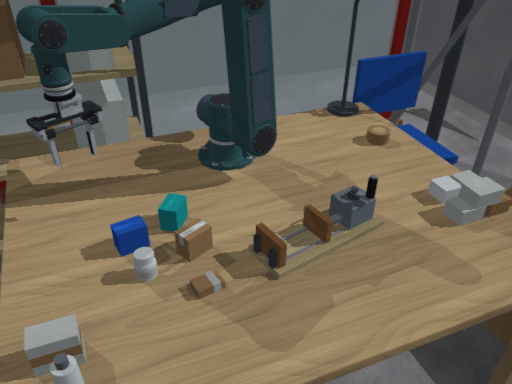

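The top view shows the brown taped carton at about (322,197). The flat box is at (320,147), the jar at (371,182), and the blue and turquoise look-alikes at (380,228) and (331,250). The fence is at (257,153), the jaw at (196,165) and the sleeve at (131,153). Next I'll get the carton yaw from the tape.

```bash
cat > h.py <<'E'
from bench import robot
import cv2,numpy as np
from scipy.spatial.transform import Rotation as R
def cast(m,px,z):
    K=m["camera_matrix"];Rm=cv2.Rodrigues(np.array(m["rvec"],float))[0];t=np.array(m["tvec"],float).ravel()
    px=np.atleast_2d(px).astype(float);d=np.c_[px,np.ones(len(px))]@np.linalg.inv(K).T@Rm;c=-Rm.T@t
    return c+d*((z-c[2])/d[:,2])[:,None]
def proj(m,P): return cv2.projectPoints(np.array(P,float).reshape(-1,3),np.array(m["rvec"],float),np.array(m["tvec"],float),m["camera_matrix"],None)[0][:,0]
def tape(im,m,win,z=.076,thr=140):
    x0,x1,y0,y1=win;s=im[y0:y1,x0:x1].astype(int)
    mk=((s.min(2)>thr)&(s.max(2)-s.min(2)<45)).astype(np.uint8)
    n,l,st,_=cv2.connectedComponentsWithStats(mk);k=1+np.argmax(st[1:,4])
    ys,xs=np.where(l==k);P=cast(m,np.c_[xs+x0,ys+y0],z)[:,:2]
    c,sz,_=cv2.minAreaRect(P.astype(np.float32));u=np.linalg.svd(P-P.mean(0),full_matrices=False)[2][0]
    return P.mean(0),c,sz,np.degrees(np.arctan2(u[1],u[0]))%180,len(P)
def state():
    o=robot.get_obs();print("t",o["time"],"p",np.round(o["tool_pos"],4),"rpy",np.round(o["ee_rot"],4),"F",np.round(o["wrist_force"],2),"w",round(float(o["width"]),4),"ff",round(float(o["finger_force"]),2));return o
def togo(tp,yaw,o=None):  # moves in tool axes and row units
    o=o or robot.get_obs();r=R.from_euler("xyz",o["ee_rot"]);g=R.from_euler("xyz",[np.pi,0,yaw])
    print("shift/0.04",np.round(r.inv().apply(np.array(tp)-o["tool_pos"])/.04,2),"turn/0.1",np.round((r.inv()*g).as_rotvec()/.1,2))
E
python3 - <<'E'
from h import *
im=robot.snapshot("top");m=robot.camera_model("top")
print(tape(im,m,(298,350,178,218)))
o=state();print(R.from_euler("xyz",o["ee_rot"]).as_matrix().round(3))
E
```

```text
(array([ 0.46556819, -0.252606  ]), (0.46640634536743164, -0.2553546130657196), (0.017419831827282906, 0.08319614082574844), np.float64(114.58886395966371), 181)
t 1.75 p [ 0.2151 -0.5062  0.4047] rpy [3.1415 0.     0.4018] F [-1.2   0.23  0.69] w 0.0939 ff 0.0
[[ 0.92   0.391  0.   ]
 [ 0.391 -0.92  -0.   ]
 [-0.     0.    -1.   ]]
```

Emit:
play_rows(translation=[[1,-0.4,0],[1,-0.4,0],[1,-0.4,0],[1,-0.4,0],[1,-0.4,0],[1,-0.4,0],[1,-0.4,0],[1,-0.4,0]], twist=[[0,0,0],[0,0,0],[0,0,0],[0,0,0],[0,0,0],[0,0,0],[0,0,0],[0,0,0]], gripper=[1,1,1,1,1,1,1,1])

```text
time: 2.55
tool_pos: [0.4605, -0.2618, 0.4049]
ee_rot: [3.141, -0.0, 0.402]
wrist_force: [0.5, -0.4, 0.2]
width: 0.0937
finger_force: 0.0
```

Emit:
play_rows(translation=[[0,0,0],[0,0,0],[0,0,0],[0,0,0],[0,0,0],[0,0,0],[0,0,0],[0,0,0]], twist=[[0,0,-1],[0,0,-1],[0,0,-1],[0,0,-1],[0,0,-1],[0,0,-1],[0,0,-1],[0,0,-1]], gripper=[1,1,1,1,1,1,1,1])

```text
time: 3.35
tool_pos: [0.4595, -0.2632, 0.4047]
ee_rot: [3.141, 0.0, 1.206]
wrist_force: [-0.1, -0.0, 1.0]
width: 0.094
finger_force: 0.0
```

Emit:
play_rows(translation=[[0,0,0],[0,0,0],[0,0,0],[0,0,0],[0,0,0],[0,0,0],[0,0,0],[0,0,0]], twist=[[0,0,-1],[0,0,-1],[0,0,-1],[0,0,-1],[0,0,-1],[0,0,-1],[0,0,-1],[0,0,-1]], gripper=[1,1,1,1,1,1,1,1])

```text
time: 4.15
tool_pos: [0.4595, -0.2632, 0.4047]
ee_rot: [3.142, 0.0, 2.006]
wrist_force: [0.4, -0.2, -0.4]
width: 0.0943
finger_force: 0.0
```

```bash
python3 - <<'E'
from h import *
o=state();im=robot.snapshot("wrist");m=robot.camera_model("wrist");cv2.imwrite("pics/w1.png",im[:,:,::-1])
print(proj(m,[[.4665,-.2545,.076]]))
print([(np.round(d["centre"],3),round(d["score"],2)) for d in robot.spot_point("carton","wrist")])
togo([.4665,-.2545,.40],2.0,o)
E
```

```text
t 4.15 p [ 0.4595 -0.2632  0.4047] rpy [3.1416e+00 1.0000e-04 2.0059e+00] F [ 0.4  -0.21 -0.38] w 0.0943 ff 0.0
[[267.82678168 180.12545014]]
[(array([ 0.385, -0.413,  0.004]), 0.95), (array([ 0.469, -0.256, -0.002]), 0.76), (array([ 0.327, -0.274, -0.001]), 0.63)]
shift/0.04 [0.12 0.25 0.12] turn/0.1 [0.   0.   0.06]
```

View pics/w1.png

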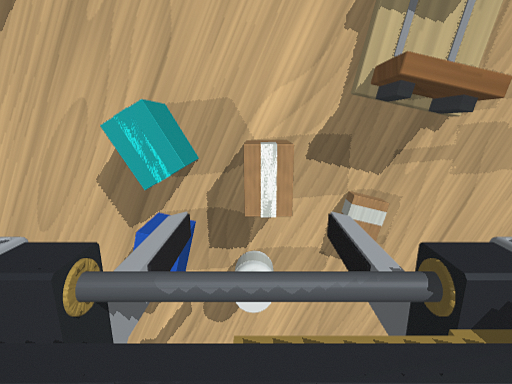

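The wrist view shows the carton top at columns 244–294 and rows 142–217, square to the tool and centred at about (268,180). That matches the projection of the point I measured.

```bash
python3 - <<'E'
from h import *
o=state();im=robot.snapshot("wrist");m=robot.camera_model("wrist")
r=tape(im,m,(240,300,135,222));print(r)
togo([*r[1],.225],np.radians(r[3]),o)
E
```

```text
t 4.25 p [ 0.4595 -0.2632  0.4047] rpy [-3.1416e+00  1.0000e-04  2.0016e+00] F [ 0.12  0.03 -0.1 ] w 0.0939 ff 0.0
(array([ 0.46624336, -0.25286652]), (0.46680566668510437, -0.2545352876186371), (0.01815432868897915, 0.08576839417219162), np.float64(115.09703516529181), 1206)
shift/0.04 [0.12 0.26 4.49] turn/0.1 [-0.    0.   -0.07]
```

Emit:
play_rows(translation=[[0.12,0.26,0],[0,0,0.75],[0,0,0.75],[0,0,0.75],[0,0,0.75],[0,0,0.75],[0,0,0.5],[0,0,0.24]], twist=[[0,0,-0.05],[0,0,0],[0,0,0],[0,0,0],[0,0,0],[0,0,0],[0,0,0],[0,0,0]], gripper=[1,1,1,1,1,1,1,1])

```text
time: 5.1
tool_pos: [0.4667, -0.2536, 0.2226]
ee_rot: [-3.14, -0.004, 2.006]
wrist_force: [-0.9, -0.2, 0.8]
width: 0.0942
finger_force: 0.0
```

Emit:
play_rows(translation=[[0,0,0],[0,0,0],[0,0,0],[0,0,0],[0,0,0],[0,0,0],[0,0,0],[0,0,0]], twist=[[0,0,0],[0,0,0],[0,0,0],[0,0,0],[0,0,0],[0,0,0],[0,0,0],[0,0,0]], gripper=[1,-1,-1,-1,-1,-1,-1,-1])

```text
time: 5.9
tool_pos: [0.4671, -0.2546, 0.2256]
ee_rot: [3.141, 0.001, 2.007]
wrist_force: [-0.6, 0.5, 1.7]
width: 0.0559
finger_force: 30.0
```

Emit:
play_rows(translation=[[0,0,-0.5],[0,0,-0.8],[0,0,-0.8],[0,0,-0.8],[0,0,-0.8],[0,0,-0.8],[0,0,0],[0,0,0]], twist=[[0,0,0],[0,0,0],[0,0,0],[0,0,0],[0,0,0],[0,0,0],[0,0,0],[0,0,0]], gripper=[-1,-1,-1,-1,-1,-1,-1,-1])

```text
time: 6.7
tool_pos: [0.4669, -0.2545, 0.4043]
ee_rot: [-3.141, -0.0, 2.007]
wrist_force: [-0.3, -0.3, -2.9]
width: 0.0558
finger_force: 30.0
```

```bash
python3 - <<'E'
from h import *
o=state()
for k in range(2):
  robot.snapshot("top")
  print({n:[(np.round(d["centre"],4).tolist(),round(d["score"],2)) for d in robot.spot_point(n,"top")[:1]] for n in("clamp","fence","jaw","hub","sleeve")})
robot.snapshot("scene")
print({n:[(np.round(d["centre"],4).tolist(),round(d["score"],2)) for d in robot.spot_point(n,"scene")[:1]] for n in("clamp","fence","jaw","hub","sleeve")})
yaw=.215;c=np.array([.5555,.0595]);T=c+np.array([-np.sin(yaw),np.cos(yaw)])*-.06
print(T);togo([*T,o["tool_pos"][2]],yaw+np.pi/2)
E
```

```text
t 6.7 p [ 0.4669 -0.2545  0.4043] rpy [-3.1413e+00 -2.0000e-04  2.0067e+00] F [-0.25 -0.31 -2.94] w 0.0558 ff 30.0
{'clamp': [([0.556, 0.0568, -0.0027], 0.95)], 'fence': [], 'jaw': [([0.5526, 0.068, 0.0561], 0.83)], 'hub': [([0.5179, 0.2109, 0.1541], 0.86)], 'sleeve': [([0.5642, 0.2333, 0.1517], 0.68)]}
{'clamp': [([0.555, 0.0568, 0.0027], 0.67)], 'fence': [([0.5834, -0.0667, 0.0635], 0.6)], 'jaw': [([0.5524, 0.0679, 0.0536], 0.6)], 'hub': [([0.5188, 0.2174, 0.1551], 0.67)], 'sleeve': [([0.5657, 0.2355, 0.1512], 0.48)]}
{'clamp': [([0.5205, 0.2149, 0.1528], 0.71)], 'fence': [([0.583, -0.0695, 0.058], 0.63)], 'jaw': [([0.551, 0.0705, 0.0571], 0.81)], 'hub': [([0.5217, 0.2139, 0.1541], 0.79)], 'sleeve': [([0.5604, 0.2326, 0.1544], 0.55)]}
[0.56830085 0.00088142]
shift/0.04 [4.72 4.99 0.02] turn/0.1 [0.   0.   2.21]
```

Emit:
play_rows(translation=[[0.67,0.71,0],[0.67,0.71,0],[0.67,0.71,0],[0.67,0.71,0],[0.67,0.71,0],[0.67,0.71,0],[0.7,0.73,0],[0,0,0]], twist=[[0,0,0],[0,0,0],[0,0,0],[0,0,0],[0,0,0],[0,0,0],[0,0,0],[0,0,1]], gripper=[-1,-1,-1,-1,-1,-1,-1,-1])

```text
time: 8.4
tool_pos: [0.5692, 0.0052, 0.4048]
ee_rot: [3.14, -0.002, 1.91]
wrist_force: [-0.2, -0.6, -2.1]
width: 0.0556
finger_force: 30.0
```

Emit:
play_rows(translation=[[0,0,0],[0,0,0],[0,0,0],[0,0,0]], twist=[[0,0,1],[0,0,0.2],[0,0,0],[0,0,0]], gripper=[-1,-1,-1,-1])

```text
time: 8.8
tool_pos: [0.5681, 0.0006, 0.4051]
ee_rot: [3.142, 0.0, 1.788]
wrist_force: [0.1, 0.8, -2.1]
width: 0.0557
finger_force: 30.0
```

```bash
python3 - <<'E'
from h import *
o=state();m=robot.camera_model("wrist");im=robot.snapshot("wrist")
for n in("clamp","fence","jaw","hub","sleeve"): print(n,[(np.round(d["centre"],4).tolist(),round(d["score"],2)) for d in robot.spot_point(n,"wrist")[:2]])
yaw=.2175;c=np.array([.5547,.0592]);M=np.array([[np.cos(yaw),-np.sin(yaw)],[np.sin(yaw),np.cos(yaw)]])
W=lambda x,y,z:[*(c+M@[x,y]),z]
for a,b in [(W(-.055,-.13,.095),W(.055,-.13,.095)),(W(-.05,.012,.09),W(.05,.012,.09)),(W(-.07,-.1,.02),W(-.07,.2,.02)),(W(.07,-.1,.02),W(.07,.2,.02)),(W(-.045,.11,.096),W(.045,.11,.096))]:
    p=proj(m,[a,b]).astype(int);im=cv2.line(np.ascontiguousarray(im),tuple(map(int,p[0])),tuple(map(int,p[1])),(255,0,0),1)
p=proj(m,W(0,.16,.15))[0];cv2.circle(im,tuple(map(int,p)),4,(255,0,0),1)
cv2.imwrite("pics/w2.png",cv2.resize(im[:,:,::-1],(800,600)))
togo([*W(0,-.06,0)[:2],.25],yaw+np.pi/2,o)
E
```

```text
t 8.8 p [0.5681 0.0006 0.4051] rpy [3.1415e+00 1.0000e-04 1.7876e+00] F [ 0.13  0.83 -2.08] w 0.0557 ff 30.0
clamp [([0.5503, 0.0575, -0.0012], 0.75)]
fence []
jaw [([0.5528, 0.0703, 0.0568], 0.7)]
hub []
sleeve []
shift/0.04 [ 0.   -0.01  3.88] turn/0.1 [ 0.    0.   -0.01]
```

View pics/w2.png

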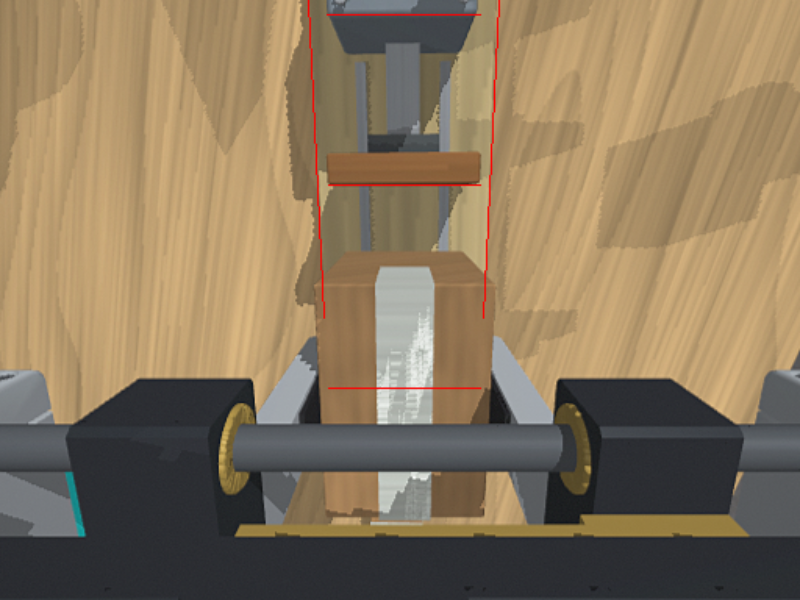

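The red model lines lie on the jaw face, the gearbox edge and the bed sides, so the clamp pose is right. I'll shift about 15 mm toward the fence and lower the carton.

Emit:
play_rows(translation=[[-0.37,0,0],[0,0,0.8],[0,0,0.8],[0,0,0.8],[0,0,0.7],[0,0,0.4],[0,0,0.3],[0,0,0.08]], twist=[[0,0,0],[0,0,0],[0,0,0],[0,0,0],[0,0,0],[0,0,0],[0,0,0],[0,0,0]], gripper=[-1,-1,-1,-1,-1,-1,-1,-1])

```text
time: 9.9
tool_pos: [0.5711, -0.0142, 0.2483]
ee_rot: [-3.139, -0.0, 1.786]
wrist_force: [-0.1, 0.1, -2.6]
width: 0.0556
finger_force: 30.0
```

Emit:
play_rows(translation=[[0,0,0],[0,0,0.08],[0,0,0],[0,0,0]], twist=[[0,0,0],[0,0,0],[0,0,0],[0,0,0]], gripper=[-1,-1,-1,-1])

```text
time: 10.3
tool_pos: [0.5716, -0.0136, 0.2475]
ee_rot: [3.14, 0.001, 1.787]
wrist_force: [-0.2, -0.5, -2.1]
width: 0.056
finger_force: 30.0
```

Emit:
play_rows(translation=[[0,0,0.04],[0,0,0],[0,0,0],[0,0,0],[0,0,0],[0,0,0],[0,0,0],[0,0,0]], twist=[[0,0,0],[0,0,0],[0,0,0],[0,0,0],[0,0,0],[0,0,0],[0,0,0],[0,0,0]], gripper=[-1,-1,1,1,1,1,1,1])

```text
time: 11.1
tool_pos: [0.5714, -0.0136, 0.2451]
ee_rot: [3.142, 0.0, 1.787]
wrist_force: [-0.6, 0.5, 0.9]
width: 0.0933
finger_force: 0.0
```

Emit:
play_rows(translation=[[0,0,-0.3],[0,0,-0.6],[0,0,-0.8],[0,0,-0.8],[0,0,-0.8],[0,0,-0.7],[0,0,0],[0,0,0]], twist=[[0,0,0],[0,0,0],[0,0,0],[0,0,0],[0,0,0],[0,0,0],[0,0,0],[0,0,0]], gripper=[1,1,1,1,1,1,1,1])

```text
time: 11.9
tool_pos: [0.5713, -0.0135, 0.4062]
ee_rot: [3.14, 0.001, 1.787]
wrist_force: [-0.2, -0.2, 0.1]
width: 0.0938
finger_force: 0.0
```

```bash
python3 - <<'E'
from h import *
o=state();im=robot.snapshot("top");m=robot.camera_model("top")
for n in("carton","jaw","hub","sleeve"): print(n,[(np.round(d["centre"],4).tolist(),round(d["score"],2)) for d in robot.spot_point(n,"top")[:2]])
im2=robot.snapshot("wrist");cv2.imwrite("pics/w3.png",im2[:,:,::-1])
cv2.imwrite("pics/t3.png",cv2.resize(im[110:220,90:290,::-1],(800,440),interpolation=cv2.INTER_CUBIC))
for s in((.564,.2335),): print(proj(m,[[*s,.183],[*s,.119],[.52,.2147,.12]]))
E
```

```text
t 11.9 p [ 0.5713 -0.0135  0.4062] rpy [3.1395e+00 8.0000e-04 1.7869e+00] F [-0.2  -0.15  0.11] w 0.0938 ff 0.0
carton [([0.3226, -0.275, -0.0024], 0.97), ([0.5724, -0.0155, 0.0185], 0.65)]
jaw [([0.5517, 0.0669, 0.056], 0.59)]
hub [([0.5207, 0.2167, 0.1534], 0.68)]
sleeve [([0.5617, 0.2359, 0.15], 0.44)]
[[128.6296104  147.64855727]
 [134.76188344 154.0073351 ]
 [141.18669384 170.63972263]]
```

View pics/t3.png

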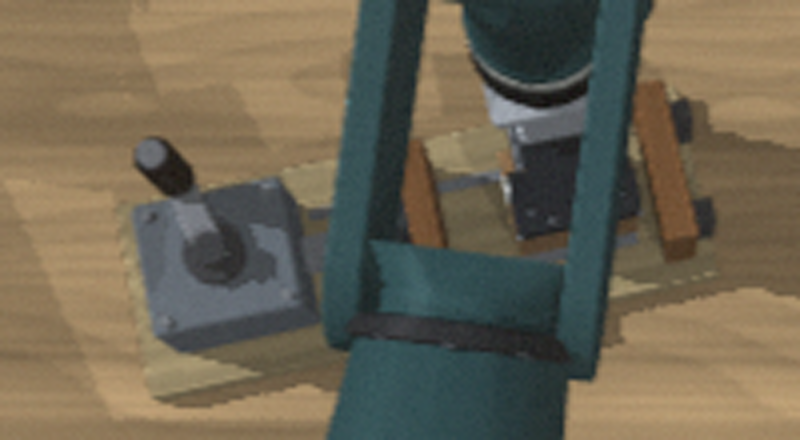

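View pics/w3.png

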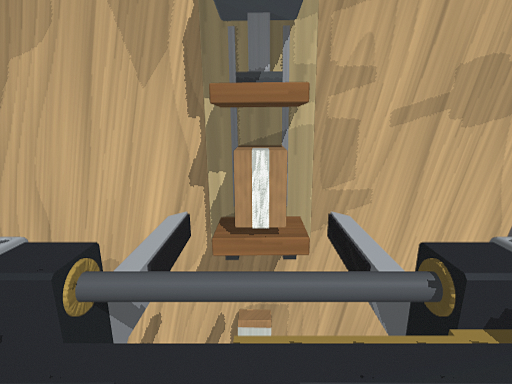

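The carton stands free between fence and jaw, square and centred. The sleeve cap is at about top pixel (128,148). Moving toward the sleeve, stopping short for a wrist look.

Emit:
play_rows(translation=[[0.8,0.2,0],[0.8,0.2,0],[0.8,0.2,0],[0.8,0.2,0],[0.8,0.36,0],[0,0,0],[0,0,0],[0,0,0]], twist=[[0,0,0],[0,0,0],[0,0,0],[0,0,0],[0,0,0],[0,0,0],[0,0,0],[0,0,0]], gripper=[1,1,1,1,1,1,1,1])

```text
time: 13.0
tool_pos: [0.5824, 0.1519, 0.4046]
ee_rot: [-3.14, 0.001, 1.786]
wrist_force: [-0.4, -1.3, -0.3]
width: 0.0941
finger_force: 0.0
```

```bash
python3 - <<'E'
from h import *
o=state();m=robot.camera_model("wrist");im=robot.snapshot("wrist")
for n in("hub","sleeve","jaw"): print(n,[(np.round(d["centre"],4).tolist(),round(d["score"],2)) for d in robot.spot_point(n,"wrist")[:2]])
im=np.ascontiguousarray(im)
h=np.array([.5203,.2151])
for a in (20,25,30):
  s=h+.05*np.array([np.cos(np.radians(a)),np.sin(np.radians(a))]);p=proj(m,[[*s,.183]])[0];print(a,s,p)
p=proj(m,[[*h,.12]])[0];print(p)
cv2.imwrite("pics/w4.png",cv2.resize(im[:,:,::-1],(800,600)))
E
```

```text
t 13.0 p [0.5824 0.1519 0.4046] rpy [-3.1405e+00  7.0000e-04  1.7860e+00] F [-0.44 -1.28 -0.27] w 0.0941 ff 0.0
hub [([0.5233, 0.218, 0.1542], 0.89)]
sleeve [([0.5641, 0.2378, 0.1505], 0.71)]
jaw [([0.5546, 0.0695, 0.0623], 0.88)]
20 [0.56728463 0.23220101] [262.86990889 102.49617995]
25 [0.56561539 0.23623091] [261.77331395  95.99213129]
30 [0.56360127 0.2401    ] [260.12437107  89.54818983]
[208.17333406 114.91328249]
```

View pics/w4.png

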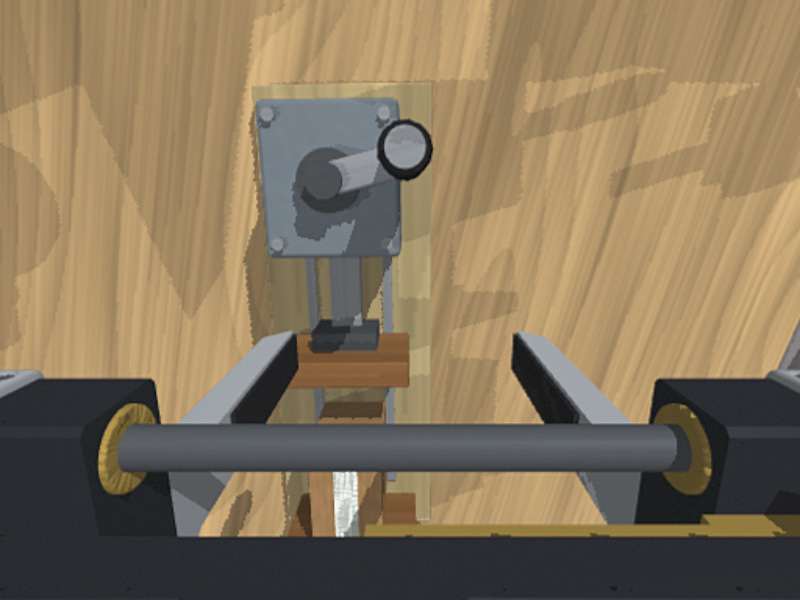

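The cap centre is at (259,95) and the hub at (206,115) in raw pixels. Both agree with the prediction for a crank direction of 25°. Descending on the sleeve and gripping.

Emit:
play_rows(translation=[[0.8,0,0],[0.8,0,0],[0.55,0,0],[0,0,0],[0,0,0.6],[0,0,0.6],[0,0,0.54],[0,0,0]], twist=[[0,0,0],[0,0,0],[0,0,0],[0,0,0],[0,0,0],[0,0,0],[0,0,0],[0,0,0]], gripper=[1,1,1,1,1,1,1,1])

```text
time: 14.0
tool_pos: [0.5635, 0.2349, 0.3314]
ee_rot: [-3.134, 0.002, 1.785]
wrist_force: [0.3, 0.2, -1.0]
width: 0.094
finger_force: 0.0
```

Emit:
play_rows(translation=[[0,0,0],[0,0,0],[0,0,0],[0,0,0],[0,0,0],[0,0,0],[0,0,0],[0,0,0]], twist=[[0,0,0],[0,0,0],[0,0,0],[0,0,0],[0,0,0],[0,0,0],[0,0,0],[0,0,0]], gripper=[0,-1,-1,-1,-1,-1,-1,-1])

```text
time: 14.8
tool_pos: [0.5639, 0.2367, 0.3354]
ee_rot: [-3.141, 0.0, 1.787]
wrist_force: [0.1, -0.1, 0.1]
width: 0.0333
finger_force: 0.0
```

```bash
cat >> h.py <<'E'
def ring(h,deg,z,step,n,cmd=None):
    """rows in tool units to go clockwise n steps of `step` deg about hub h from angle deg, relative to that angle"""
    o=state();r=R.from_euler("xyz",[np.pi,0,1.786])
    P=lambda a:np.array([h[0]+.05*np.cos(np.radians(a)),h[1]+.05*np.sin(np.radians(a)),z])
    q=np.array(o["tool_pos"]);print("now r,ang",np.linalg.norm((q-P(0)+[.05,0,0])[:2]),np.degrees(np.arctan2(q[1]-h[1],q[0]-h[0])))
    a=deg
    for i in range(n):
        print(np.round(r.inv().apply(P(a-step)-P(a))/.04,2)[:2].tolist(),end=", ");a-=step
    print()
E
python3 - <<'E'
from h import *
ring([.5193,.215],25,.335,10,22)
E
```

```text
t 14.8 p [0.5639 0.2367 0.3354] rpy [-3.1415e+00  1.0000e-04  1.7869e+00] F [ 0.07 -0.11  0.12] w 0.0333 ff 0.0
now r,ang 0.049620139748742895 25.92448092089632
[-0.22, 0.03], [-0.22, -0.01], [-0.21, -0.05], [-0.2, -0.08], [-0.18, -0.12], [-0.16, -0.15], [-0.13, -0.17], [-0.1, -0.19], [-0.07, -0.21], [-0.03, -0.22], [0.01, -0.22], [0.05, -0.21], [0.08, -0.2], [0.12, -0.18], [0.15, -0.16], [0.17, -0.13], [0.19, -0.1], [0.21, -0.07], [0.22, -0.03], [0.22, 0.01], [0.21, 0.05], [0.2, 0.08],
```

Emit:
play_rows(translation=[[0,0,0],[0,0,0],[0,0,0],[0,0,0]], twist=[[0,0,0],[0,0,0],[0,0,0],[0,0,0]], gripper=[-1,-1,-1,-1])

```text
time: 15.2
tool_pos: [0.5638, 0.2367, 0.3354]
ee_rot: [-3.141, 0.0, 1.787]
wrist_force: [-1.5, 0.1, 0.6]
width: 0.0256
finger_force: 30.0
```

Emit:
play_rows(translation=[[-0.11,0.02,0],[-0.11,0.01,0],[-0.22,-0.01,0],[-0.21,-0.05,0],[0,0,0],[0,0,0]], twist=[[0,0,0],[0,0,0],[0,0,0],[0,0,0],[0,0,0],[0,0,0]], gripper=[-1,-1,-1,-1,-1,-1])

```text
time: 15.8
tool_pos: [0.5687, 0.2112, 0.3354]
ee_rot: [3.14, -0.0, 1.787]
wrist_force: [0.9, 2.5, -1.8]
width: 0.0255
finger_force: 30.0
```

```bash
python3 - <<'E'
from h import *
ring([.5193,.215],-5,.335,1)
robot.snapshot("wrist");m=0
for n in("sleeve","jaw","hub"): print(n,[(np.round(d["centre"],4).tolist(),round(d["score"],2)) for d in robot.spot_point(n,"wrist")[:2]])
E
```

```text
Traceback (most recent call last):
TypeError: ring() missing 1 required positional argument: 'n'
```

Emit:
play_rows(translation=[[-0.2,-0.08,0],[-0.18,-0.12,0],[-0.16,-0.15,0],[-0.13,-0.17,0],[0,0,0]], twist=[[0,0,0],[0,0,0],[0,0,0],[0,0,0],[0,0,0]], gripper=[-1,-1,-1,-1,-1])

```text
time: 16.3
tool_pos: [0.5542, 0.1795, 0.3355]
ee_rot: [3.14, 0.002, 1.786]
wrist_force: [3.3, -0.1, -2.2]
width: 0.0258
finger_force: 30.0
```

Emit:
play_rows(translation=[[-0.1,-0.19,0],[-0.07,-0.21,0],[-0.03,-0.22,0],[0.01,-0.22,0],[0,0,0],[0,0,0]], twist=[[0,0,0],[0,0,0],[0,0,0],[0,0,0],[0,0,0],[0,0,0]], gripper=[-1,-1,-1,-1,-1,-1])

```text
time: 16.9
tool_pos: [0.5226, 0.165, 0.3354]
ee_rot: [-3.14, 0.003, 1.786]
wrist_force: [1.0, -5.1, -0.5]
width: 0.0258
finger_force: 30.0
```

```bash
python3 - <<'E'
from h import *
ring([.5193,.215],-85,.335,10,12)
robot.snapshot("wrist")
for n in("jaw","hub","carton"): print(n,[(np.round(d["centre"],4).tolist(),round(d["score"],2)) for d in robot.spot_point(n,"wrist")[:2]])
E
```

```text
t 16.9 p [0.5226 0.165  0.3354] rpy [-3.1401e+00  2.7000e-03  1.7862e+00] F [ 1.01 -5.14 -0.5 ] w 0.0258 ff 30.0
now r,ang 0.050096825049348676 -86.2244834452428
[0.05, -0.21], [0.08, -0.2], [0.12, -0.18], [0.15, -0.16], [0.17, -0.13], [0.19, -0.1], [0.21, -0.07], [0.22, -0.03], [0.22, 0.01], [0.21, 0.05], [0.2, 0.08], [0.18, 0.12], 
jaw [([0.5591, 0.0394, 0.0574], 0.91)]
hub [([0.5197, 0.2165, 0.1534], 0.58)]
carton []
```

Emit:
play_rows(translation=[[0.05,-0.21,0],[0.08,-0.2,0],[0.12,-0.18,0],[0.15,-0.16,0]], twist=[[0,0,0],[0,0,0],[0,0,0],[0,0,0]], gripper=[-1,-1,-1,-1])

```text
time: 17.5
tool_pos: [0.4903, 0.1739, 0.3354]
ee_rot: [3.141, 0.004, 1.785]
wrist_force: [2.7, -6.4, -1.8]
width: 0.0259
finger_force: 30.0
```

Emit:
play_rows(translation=[[0.17,-0.13,0],[0.19,-0.1,0],[0,0,0]], twist=[[0,0,0],[0,0,0],[0,0,0]], gripper=[-1,-1,-1])

```text
time: 17.8
tool_pos: [0.4774, 0.1873, 0.3354]
ee_rot: [-3.14, 0.001, 1.788]
wrist_force: [-1.4, -2.4, -1.1]
width: 0.0256
finger_force: 30.0
```

```bash
python3 - <<'E'
from h import *
ring([.5193,.215],-145,.335,3,20)
im=robot.snapshot("wrist");cv2.imwrite("pics/w5.png",im[:,:,::-1])
for n in("jaw","fence","carton"): print(n,[(np.round(d["centre"],4).tolist(),round(d["score"],2)) for d in robot.spot_point(n,"wrist")[:2]])
E
```

```text
t 17.8 p [0.4774 0.1873 0.3354] rpy [-3.1400e+00  6.0000e-04  1.7875e+00] F [-1.45 -2.42 -1.05] w 0.0256 ff 30.0
now r,ang 0.05028318372015122 -146.50811214785304
[0.06, -0.02], [0.06, -0.02], [0.06, -0.02], [0.06, -0.01], [0.06, -0.01], [0.07, -0.01], [0.07, -0.0], [0.07, -0.0], [0.07, 0.0], [0.07, 0.01], [0.06, 0.01], [0.06, 0.01], [0.06, 0.02], [0.06, 0.02], [0.06, 0.02], [0.06, 0.03], [0.06, 0.03], [0.06, 0.03], [0.05, 0.04], [0.05, 0.04], 
jaw []
fence []
carton []
```

View pics/w5.png

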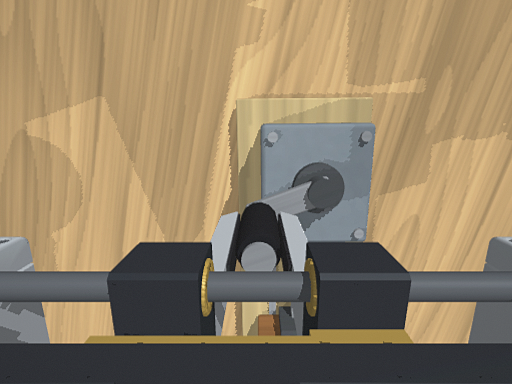

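The sleeve (260,235) is well held between the fingers. From here I use slow steps and watch the force.

Emit:
play_rows(translation=[[0.06,-0.03,0],[0.06,-0.02,0],[0.06,-0.02,0],[0.06,-0.01,0]], twist=[[0,0,0],[0,0,0],[0,0,0],[0,0,0]], gripper=[-1,-1,-1,-1])

```text
time: 18.4
tool_pos: [0.473, 0.1949, 0.3354]
ee_rot: [3.141, 0.003, 1.786]
wrist_force: [0.4, -5.6, -0.9]
width: 0.0256
finger_force: 30.0
```

Emit:
play_rows(translation=[[0.06,-0.01,0],[0.07,-0.01,0],[0.07,0,0],[0.07,0,0]], twist=[[0,0,0],[0,0,0],[0,0,0],[0,0,0]], gripper=[-1,-1,-1,-1])

```text
time: 18.8
tool_pos: [0.4698, 0.2053, 0.3354]
ee_rot: [-3.141, 0.003, 1.786]
wrist_force: [0.1, -5.5, -1.0]
width: 0.0255
finger_force: 30.0
```

```bash
python3 - <<'E'
from h import *
ring([.5193,.215],-168,.335,2,14)
im=robot.snapshot("top");m=robot.camera_model("top")
for n in("jaw","fence","carton"): print(n,[(np.round(d["centre"],4).tolist(),round(d["score"],2)) for d in robot.spot_point(n,"top")[:3]])
cv2.imwrite("pics/t6.png",cv2.resize(im[110:220,120:290,::-1],(800,518),interpolation=cv2.INTER_CUBIC))
E
```

```text
t 18.8 p [0.4698 0.2053 0.3354] rpy [-3.1414e+00  2.8000e-03  1.7858e+00] F [ 0.06 -5.47 -0.97] w 0.0255 ff 30.0
now r,ang 0.05038786373864593 -168.93273747205487
[0.04, 0.0], [0.04, 0.0], [0.04, 0.0], [0.04, 0.01], [0.04, 0.01], [0.04, 0.01], [0.04, 0.01], [0.04, 0.01], [0.04, 0.01], [0.04, 0.01], [0.04, 0.02], [0.04, 0.02], [0.04, 0.02], [0.04, 0.02], 
jaw [([0.5651, 0.0129, 0.0561], 0.78), ([0.5725, -0.0229, 0.0197], 0.53)]
fence [([0.5834, -0.0678, 0.0593], 0.72)]
carton [([0.5719, -0.0233, 0.0197], 0.98), ([0.321, -0.2778, -0.0043], 0.9), ([0.386, -0.4134, 0.0046], 0.87)]
```

View pics/t6.png

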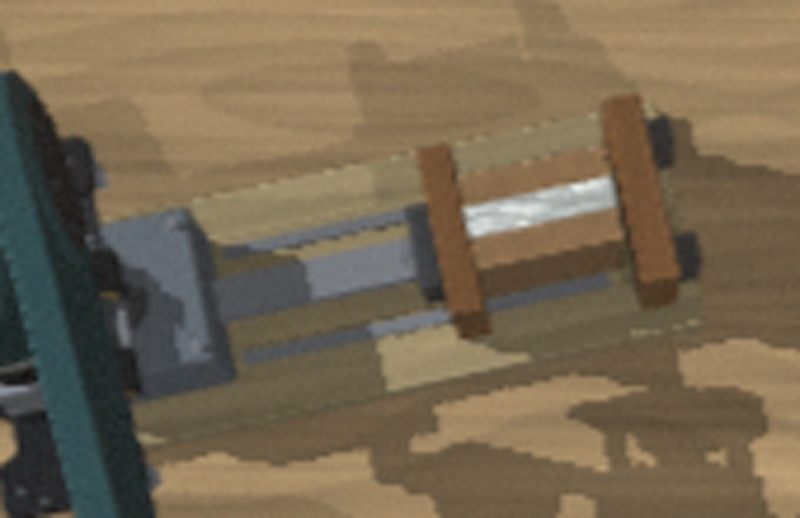

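The jaw is against the carton and the carton is nearly at the fence (crop (620,200)). About 2–4 mm remain, so I use fine steps.

Emit:
play_rows(translation=[[0.04,0,0],[0.04,0,0]], twist=[[0,0,0],[0,0,0]], gripper=[-1,-1])

```text
time: 19.2
tool_pos: [0.4692, 0.2085, 0.3354]
ee_rot: [3.141, 0.002, 1.786]
wrist_force: [1.2, -5.5, -0.9]
width: 0.0255
finger_force: 30.0
```

Emit:
play_rows(translation=[[0.03,0,0],[0.03,0.01,0]], twist=[[0,0,0],[0,0,0]], gripper=[-1,-1])

```text
time: 19.4
tool_pos: [0.4691, 0.211, 0.3354]
ee_rot: [3.141, 0.002, 1.786]
wrist_force: [0.7, -6.4, -0.6]
width: 0.0256
finger_force: 30.0
```

Emit:
play_rows(translation=[[0.02,0,0],[0.02,0.01,0]], twist=[[0,0,0],[0,0,0]], gripper=[-1,-1])

```text
time: 19.6
tool_pos: [0.469, 0.2126, 0.3354]
ee_rot: [-3.141, 0.002, 1.786]
wrist_force: [0.1, -5.1, -0.1]
width: 0.0255
finger_force: 30.0
```

Emit:
play_rows(translation=[[0.02,0,0],[0.02,0.01,0]], twist=[[0,0,0],[0,0,0]], gripper=[-1,-1])

```text
time: 19.8
tool_pos: [0.469, 0.2143, 0.3354]
ee_rot: [-3.141, 0.002, 1.786]
wrist_force: [-1.3, -5.9, -0.1]
width: 0.0254
finger_force: 30.0
```

Emit:
play_rows(translation=[[0.02,0,0]], twist=[[0,0,0]], gripper=[-1])

```text
time: 19.9
tool_pos: [0.4689, 0.2151, 0.3354]
ee_rot: [-3.141, 0.002, 1.786]
wrist_force: [0.3, -5.8, -0.3]
width: 0.0256
finger_force: 30.0
```

Emit:
play_rows(translation=[[0.02,0.01,0]], twist=[[0,0,0]], gripper=[-1])

```text
time: 20.0
tool_pos: [0.469, 0.2159, 0.3354]
ee_rot: [-3.141, 0.002, 1.786]
wrist_force: [-0.7, -5.6, -0.2]
width: 0.0258
finger_force: 30.0
```

```bash
python3 - <<'E'
from h import *
ring([.5193,.215],-180,.335,2,1)
for c in("top","scene","top"):
  robot.snapshot(c)
  for n in("jaw","fence","carton"): print(c,n,[(np.round(d["centre"],4).tolist(),round(d["score"],2)) for d in robot.spot_point(n,c)[:3] if d["centre"][1]>-.1])
state()
E
```

```text
t 20.0 p [0.469  0.2159 0.3354] rpy [-3.1411e+00  2.0000e-03  1.7860e+00] F [-0.72 -5.63 -0.18] w 0.0258 ff 30.0
now r,ang 0.05026741681560129 178.94294529494653
[0.04, 0.01], 
top jaw [([0.564, 0.0117, 0.057], 0.89)]
top fence [([0.5807, -0.0669, 0.0631], 0.63)]
top carton [([0.5722, -0.027, 0.0203], 0.84)]
scene jaw [([0.564, 0.02, 0.0597], 0.75)]
scene fence [([0.5832, -0.0697, 0.0591], 0.68)]
scene carton [([0.5759, -0.0277, 0.0217], 0.93)]
top jaw [([0.564, 0.0113, 0.0546], 0.95)]
top fence [([0.5842, -0.0684, 0.0605], 0.96)]
top carton [([0.5733, -0.0285, 0.0205], 0.81)]
t 20.6 p [0.469  0.216  0.3353] rpy [-3.1411e+00  1.7000e-03  1.7862e+00] F [ 0.54 -4.63 -0.01] w 0.0258 ff 30.0
```

Emit:
play_rows(translation=[[0.02,0,0]], twist=[[0,0,0]], gripper=[-1])

```text
time: 20.7
tool_pos: [0.469, 0.2167, 0.3354]
ee_rot: [-3.142, 0.002, 1.786]
wrist_force: [1.1, -6.6, 0.4]
width: 0.0254
finger_force: 30.0
```

Emit:
play_rows(translation=[[0.02,0.01,0]], twist=[[0,0,0]], gripper=[-1])

```text
time: 20.8
tool_pos: [0.4691, 0.2176, 0.3354]
ee_rot: [-3.141, 0.002, 1.786]
wrist_force: [0.3, -5.0, -1.0]
width: 0.0253
finger_force: 30.0
```

Emit:
play_rows(translation=[[0.02,0,0]], twist=[[0,0,0]], gripper=[-1])

```text
time: 20.9
tool_pos: [0.469, 0.2183, 0.3353]
ee_rot: [-3.142, 0.002, 1.786]
wrist_force: [0.7, -5.3, -0.8]
width: 0.0256
finger_force: 30.0
```

Emit:
play_rows(translation=[[0.02,0.01,0]], twist=[[0,0,0]], gripper=[-1])

```text
time: 21.0
tool_pos: [0.4692, 0.2192, 0.3354]
ee_rot: [-3.141, 0.002, 1.786]
wrist_force: [1.3, -5.7, -0.8]
width: 0.0256
finger_force: 30.0
```

Emit:
play_rows(translation=[[0.02,0,0]], twist=[[0,0,0]], gripper=[-1])

```text
time: 21.1
tool_pos: [0.4692, 0.22, 0.3354]
ee_rot: [3.141, 0.002, 1.786]
wrist_force: [0.9, -6.6, -1.2]
width: 0.0255
finger_force: 30.0
```

Emit:
play_rows(translation=[[0.02,0.01,0]], twist=[[0,0,0]], gripper=[-1])

```text
time: 21.2
tool_pos: [0.4693, 0.2208, 0.3353]
ee_rot: [-3.141, 0.003, 1.786]
wrist_force: [0.3, -7.6, 0.8]
width: 0.0256
finger_force: 30.0
```

Emit:
play_rows(translation=[[0.01,0,0]], twist=[[0,0,0]], gripper=[-1])

```text
time: 21.3
tool_pos: [0.4693, 0.2209, 0.3353]
ee_rot: [-3.141, 0.004, 1.786]
wrist_force: [0.9, -7.4, -0.1]
width: 0.0259
finger_force: 30.0
```

Emit:
play_rows(translation=[[0.01,0,0]], twist=[[0,0,0]], gripper=[-1])

```text
time: 21.4
tool_pos: [0.4692, 0.2211, 0.3353]
ee_rot: [-3.141, 0.004, 1.786]
wrist_force: [1.6, -8.2, 1.0]
width: 0.0259
finger_force: 30.0
```

Emit:
play_rows(translation=[[0.01,0,0]], twist=[[0,0,0]], gripper=[-1])

```text
time: 21.5
tool_pos: [0.4692, 0.2213, 0.3354]
ee_rot: [-3.141, 0.005, 1.785]
wrist_force: [0.3, -9.6, -0.6]
width: 0.0253
finger_force: 30.0
```

Emit:
play_rows(translation=[[0,0,0],[0,0,0]], twist=[[0,0,0],[0,0,0]], gripper=[-1,-1])

```text
time: 21.7
tool_pos: [0.4692, 0.2212, 0.3353]
ee_rot: [-3.141, 0.005, 1.785]
wrist_force: [1.3, -9.6, -0.7]
width: 0.0253
finger_force: 30.0
```

```bash
python3 - <<'E'
from h import *
for i in range(6): robot.snapshot("top");state()
E
```

```text
t 21.75 p [0.4692 0.2212 0.3353] rpy [-3.1412  0.0048  1.7853] F [ 0.99 -8.71  0.1 ] w 0.0255 ff 30.0
t 21.8 p [0.4692 0.2212 0.3353] rpy [-3.1412  0.0047  1.7853] F [ 1.29 -8.95 -0.44] w 0.0255 ff 30.0
t 21.85 p [0.4692 0.2212 0.3353] rpy [-3.1411  0.0047  1.7852] F [ 0.33 -8.83  0.36] w 0.0258 ff 30.0
t 21.9 p [0.4692 0.2212 0.3353] rpy [-3.1412  0.0048  1.7852] F [ 1.42 -8.44 -0.12] w 0.0254 ff 30.0
t 21.95 p [0.4692 0.2212 0.3353] rpy [-3.1412  0.0048  1.7853] F [ 1.11 -8.87 -0.43] w 0.0254 ff 30.0
t 22.0 p [0.4692 0.2212 0.3353] rpy [-3.1411  0.0048  1.7852] F [ 0.81 -9.24  0.76] w 0.0256 ff 30.0
```

Emit:
play_rows(translation=[[0.01,0,0],[0,0,0]], twist=[[0,0,0],[0,0,0]], gripper=[-1,-1])

```text
time: 22.2
tool_pos: [0.4692, 0.2214, 0.3353]
ee_rot: [-3.141, 0.006, 1.785]
wrist_force: [0.1, -10.5, 0.2]
width: 0.0256
finger_force: 30.0
```

```bash
python3 - <<'E'
from h import *
F=[]
for i in range(6): robot.snapshot("top");F.append(robot.get_obs()["wrist_force"])
print(np.mean(F,0));state()
for n in("jaw","fence","carton"): print(n,[(np.round(d["centre"],4).tolist(),round(d["score"],2)) for d in robot.spot_point(n,"top")[:3] if d["centre"][1]>-.1])
E
```

```text
[ 0.9352644  -9.84822508  0.01121652]
t 22.5 p [0.4692 0.2214 0.3354] rpy [-3.1412  0.0055  1.785 ] F [ 1.64 -9.04  0.18] w 0.0253 ff 30.0
jaw [([0.5645, 0.0094, 0.0566], 0.93)]
fence [([0.5803, -0.0651, 0.06], 0.88)]
carton [([0.5734, -0.0311, 0.0209], 0.7)]
```

Tangential force is about 9.8 N, so the pinch is about 13 N. I relieve the push part-way, then open and lift.

Emit:
play_rows(translation=[[-0.02,0,0],[-0.02,0,0],[-0.01,0,0],[0,0,0]], twist=[[0,0,0],[0,0,0],[0,0,0],[0,0,0]], gripper=[-1,-1,-1,-1])

```text
time: 23.05
tool_pos: [0.4693, 0.2206, 0.3354]
ee_rot: [-3.141, 0.002, 1.786]
wrist_force: [0.7, -5.8, 0.1]
width: 0.0256
finger_force: 30.0
```

Emit:
play_rows(translation=[[-0.02,0,0],[-0.02,0,0],[0,0,0]], twist=[[0,0,0],[0,0,0],[0,0,0]], gripper=[-1,-1,-1])

```text
time: 23.35
tool_pos: [0.4694, 0.2199, 0.3354]
ee_rot: [3.141, -0.001, 1.787]
wrist_force: [-0.6, -2.1, -0.9]
width: 0.0257
finger_force: 30.0
```

Emit:
play_rows(translation=[[0,0,0],[0,0,0],[0,0,0],[0,0,0],[0,0,0],[0,0,0]], twist=[[0,0,0],[0,0,0],[0,0,0],[0,0,0],[0,0,0],[0,0,0]], gripper=[0.3,0.3,0.3,0.3,0.3,0.3])

```text
time: 23.95
tool_pos: [0.4694, 0.2196, 0.3355]
ee_rot: [3.141, -0.0, 1.787]
wrist_force: [-0.2, -0.4, -0.4]
width: 0.0611
finger_force: 0.0
```

Emit:
play_rows(translation=[[0,0,-0.3],[0,0,-0.5],[0,0,-0.5],[0,0,-0.7],[0,0,-0.5],[0,0,0],[0,0,0],[0,0,0]], twist=[[0,0,0],[0,0,0],[0,0,0],[0,0,0],[0,0,0],[0,0,0],[0,0,0],[0,0,0]], gripper=[0.3,0.3,0.3,0.3,0.3,0.3,0.3,0.3])

```text
time: 24.75
tool_pos: [0.4693, 0.2196, 0.434]
ee_rot: [-3.139, 0.0, 1.787]
wrist_force: [-1.0, -0.5, -0.7]
width: 0.0614
finger_force: 0.0
```

```bash
python3 - <<'E'
from h import *
state();im=robot.snapshot("top")
for n in("jaw","fence","carton"): print(n,[(np.round(d["centre"],4).tolist(),round(d["score"],2)) for d in robot.spot_point(n,"top")[:3] if d["centre"][1]>-.1])
cv2.imwrite("pics/t7.png",cv2.resize(im[110:220,120:290,::-1],(800,518),interpolation=cv2.INTER_CUBIC))
E
```

```text
t 24.75 p [0.4693 0.2196 0.434 ] rpy [-3.1391e+00  4.0000e-04  1.7868e+00] F [-0.98 -0.53 -0.73] w 0.0614 ff 0.0
jaw [([0.5638, 0.0066, 0.0585], 0.77)]
fence [([0.5817, -0.069, 0.0606], 0.67)]
carton [([0.572, -0.0319, 0.0198], 0.68)]
```

View pics/t7.png

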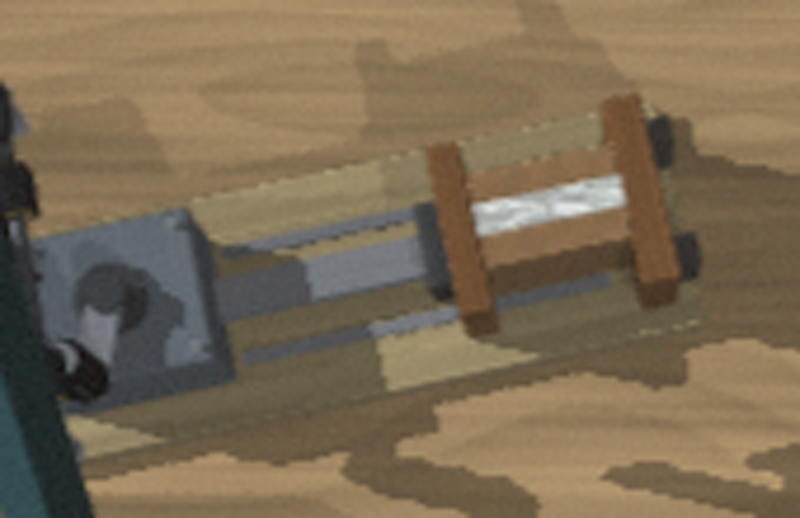

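The carton sits square between the jaw (460,235) and the fence (640,200), flush against both. The sleeve is released and the arm is clear, so I'm handing in.

```bash
python3 -c "
from bench import robot
print(robot.close_job())"
```

```text
the job is handed in; nothing more can be done
None
```

I handed the job in at about 25 s of the 72 s allowed: the carton stands square between jaw and fence, pinched at an estimated 13 N (worked out from the crank force, not measured directly), with the sleeve released and no verdict returned.

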